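Build the pâté tin display and pull out the blown tin

ROBOT

A 7-joint arm with a two-finger parallel gripper is mounted at the origin on the work surface. World frame = base frame: x ahead of the robot, y to its left, z up, the work surface at z = 0. Lengths are in m, angles in degrees, forces in N, time in s.
With the tool pointing down it reaches from about 0.425 to 0.875 m from the base axis. Payload 4.7 kg.
Tool frame: the origin (TCP) lies midway between the tips of the shut fingers; the grasp point (between the pads) lies env.grip_point_offset behind it (env.grip_point_offset is the distance from the TCP to the grasp point, in m); z points along the fingers, y is the line along which they close (so a half turn about z gives the same grasp; the last joint's range is limited). The gripper opens to 87 mm and grips with 3 to 60 N. Pads are 19 mm wide; open, the fingers measure 117 mm over their backs; the gripper's body (75 mm by 190 mm) begins 51 mm behind the grasp point.
Start: joints at [-70.525, 18.392, -4.016, 83.108, 1.295, 78.541, -3.26], TCP at [0.208, 0.616, 0.185] pointing down, gripper open.
Joint ranges: [-163.93, 163.93], [-17.29, 119.83], [-79.2, 71.16], [3.27, 140.29], [-89.18, 269.18], [5.43, 117.66], [-154.24, 154.24]. Speed limits (degrees/s): [147.25, 147.25, 180, 180, 180, 180, 180].

INTERFACE

Orientations are given as [roll, pitch, yaw] about the fixed x, y, z axes, in that order (R = Rz(yaw) Ry(pitch) Rx(roll)).
In Python, from cell import env gives the robot as it stands.
- The arm moves only by the shell command python3 -m creep 'ROWS' [FORCE]. ROWS is a JSON object of lists of equal length, an entry for each row: "translation": the shift along the tool's x, y, z in units of 0.08 m (1.0 is 0.08 m), a list of three; "turn": the turn, a rotation vector about the tool's x, y, z in units of 180 degrees (1.0 is 180 degrees), a list of three; "grip": the opening, from 0 (shut) to 1 (fully open). In form: {"translation": [[x, y, z], ...], "turn": [[ax, ay, az], ...], "grip": [grip, ...]}. A call has 1 to 5 rows; each row shifts and turns the commanded pose from where the row before left it, along the tool's axes as they then stand; what a row does not reach is not made up. A row lasts 1/8 s, in which the tool goes at most 62.5 mm and 10.7 degrees, less where a joint would pass 70% of its speed; a pose out of reach is approached as far as the arm can. A call with a number of a shift or a turn outside -1 to 1 is refused whole. A call with a gripper value outside its range is refused whole. The fingers move at their own pace and stop on an object; FORCE is the grip in N (left out, the last holds). Time passes only in rows, so rows that do not move let the fingers close. It gives the time, the measured TCP pose, the force, the opening and the grip force at its end, in the units of the state.
- env.get_obs(): the state, without advancing time (a new reading comes with each control period).
- env.read_camera(name): name is "side" or "top" or "wrist"; returns a dict with "frame" (384x512x3 uint8, red, green, blue), "z_map" (384x512 float32, m along the optical axis (not along the pixel's ray), 0 where there is no reading), "K" (3x3 intrinsics, pixels), "rvec" (rotation vector, rad) and "tvec" (3), from world to camera coordinates, as OpenCV has them. Camera axes: x right, y down, z forward; pixel columns grow to the right and rows downward; lengths in m; the calibration is good to about 2 mm. The wrist camera is an equidistant fisheye: a pixel r from the principal point sees the ray r / f radians off the axis. A picture is of the moment at which its call begins.
- env.sign_off(): hands the job in; it is judged then, once.
The state is a dict: "time_s": time; "qpos": joint angles; "joint_velocities": joint speeds; "effort": joint torques, N m; "tool_pos": TCP position; "tool_rot": TCP orientation; "force": force on the tool from outside, world axes, zero at the start; "wrist_torque": the same for the moment, N m; "grip_width": finger opening in m; "grasp_force": force on a finger pad.
Only numpy, scipy, OpenCV 4.12 (cv2) and the standard library are available. Lean on these libraries where they do the work, as an engineer would, in place of code of your own. Each camera call takes 0.05 s, during which the arm holds its last target. There are 200 camera calls.

TASK

Build the tin display on the round slate riser: the big red tin in the middle of the slate, the sound green tin centred on it, and the small yellow tin centred on top. One of the two green tins is blown - rusty, its lid and base bulging so that it rocks when its rim is pressed - so stand that one upright on the floor of the blue returns tray instead. Never tip a tin over, and leave the jar, the bowl and the two sausages on the counter where they are.

Things in the scene. Friction and masses are not known exactly. Their poses are not given: they have to be found in the camera images.
- tin_red_center (a point): the big red round tin, 66 mm across, 44 mm tall, flat lid and base, steel pull tab on the lid; standing upright on the counter, z axis up, origin of this point on the tin's axis half-way up
- tin_green_center (a point): the sound green round tin, 58 mm across, 44 mm tall, flat clean green lid with a steel pull tab, flat base; standing upright on the counter, z axis up, origin of this point on the tin's axis half-way up
- tin_yellow_center (a point): the small yellow round tin, 48 mm across, 40 mm tall, flat lid and base, steel pull tab; standing upright on the counter, z axis up, origin of this point on the tin's axis half-way up
- tin_blown_center (a point): the blown green round tin, 58 mm across, 50 mm tall over its bulges: the lid domes up 7 mm, has brown rust spots and a rust ring, and no tab; the base bulges too (it stands on a central foot 30 mm across and 3 mm high, the straight wall runs from 3 to 43 mm above the counter), so it rocks by about 12 degrees at most when pressed at the rim, and stands upright when left alone; standing upright on the counter, z axis up, origin of this point on the tin's axis half-way up
- riser_top (a point): the display riser: a fixed round dark-grey slate disc, 110 mm across and 18 mm tall; this point is the centre of its flat top
- tray_in (a point): the returns tray: a fixed shallow blue plastic tray, 150 mm (its x) by 130 mm (its y) outside, walls 4 mm thick with their rim 18 mm above the counter; this point is the centre of its inner floor, about 4 mm above the counter
- jar_center (a point): bystander: an amber glass jar with a white cap, 48 mm across and 65 mm tall, loose, among the tins; point on its axis half-way up
- salami_center (a point): bystander: a dark brown salami with a paper band, 200 mm long (its x axis), 44 mm thick, lying loose beyond the tins; point at its middle, half-way up
- pink_sausage_center (a point): bystander: a pink sausage with a white band, 170 mm long (its x axis), 66 mm thick, lying loose; point at its middle, half-way up
- bowl_rim (a point): bystander: a small white bowl, 100 mm across and 45 mm tall, loose and empty; point at the centre of its mouth
Mind the look-alikes: they are no part of the job. Leave any purple look-alike of the part that bears tin_green_center alone.

How it is judged (in metres and radians):
At the end, for the whole second after the job is handed in: Red tin flat on the riser within 15 mm of its centre; sound green on red and yellow on green, each within 10 mm of the axis below and 0.1 rad of upright; blown tin standing on the tray floor within 0.25 rad of upright; all released and at rest (horizontal distance between tin_red_center and riser_top below 0.015 m and z of tin_red_center in the frame of riser_top between 0.017 and 0.027 m and horizontal distance between tin_green_center and tin_red_center below 0.01 m and z of tin_green_center in the frame of tin_red_center between 0.039 and 0.049 m and horizontal distance between tin_yellow_center and tin_green_center below 0.01 m and z of tin_yellow_center in the frame of tin_green_center between 0.037 and 0.047 m and angle between each of tin_red_center, tin_green_center, tin_yellow_center's own z axis and vertical below 0.1 rad and x of tin_blown_center in the frame of tray_in between -0.055 and 0.055 m and y of tin_blown_center in the frame of tray_in between -0.045 and 0.045 m and z of tin_blown_center in the frame of tray_in below 0.031 m and angle between tin_blown_center's own z axis and vertical below 0.25 rad and linear speed of each of tin_red, tin_green, tin_yellow, tin_blown below 0.02 m/s); the robot touches nothing.
It fails at once if a tin is tipped by more than 0.6 rad (angle between any of tin_red_center, tin_green_center, tin_yellow_center, tin_blown_center's own z axis and vertical above 0.6 rad).
It fails at once if the jar, the bowl or one of the sausages is moved by more than 30 mm (distance of any of jar_center, salami_center, pink_sausage_center, bowl_rim from where it was at the start of the episode above 0.03 m).
It also fails if it takes over 120 s, if anything falls off the work surface, if the arm or the gripper's body presses on something with over 40 N, if the wrist force passes 120 N, or if a joint passes its speed limit or range.

## Working session

There is one attempt and no reset: what is moved stays moved. The work goes in short steps, Python scripts to look and compute and a shell command to move; the robot and the scene stay as the last step left them, time stands still between calls to the robot, and variables do not carry over. Pictures are saved under pics/ and viewed, at most 14 in all, crops included, and the job is handed in when it is done.

```bash
ls; mkdir -p pics
cat > h.py <<'E'
import numpy as np, cv2
from cell import env
from scipy.spatial.transform import Rotation as Ro
def cam(n):
    return env.read_camera(n)
def ray(c,u,v):
    R=cv2.Rodrigues(np.array(c["rvec"],float))[0];t=np.array(c["tvec"],float).ravel();K=np.array(c["K"])
    d=np.array([(u-K[0,2])/K[0,0],(v-K[1,2])/K[1,1],1.]);return -R.T@t,R.T@d
def plane(c,u,v,z):
    o,d=ray(c,u,v);return o+d*(z-o[2])/d[2]
def cloud(c):
    z=c["z_map"];v,u=np.indices(z.shape);K=np.array(c["K"]);R=cv2.Rodrigues(np.array(c["rvec"],float))[0];t=np.array(c["tvec"],float).ravel()
    p=np.stack([(u-K[0,2])/K[0,0]*z,(v-K[1,2])/K[1,1]*z,z],-1);return (p-t)@R
E
python3 - <<'E'
from h import *
a=cam("top");b=cam("side")
np.savez("s0.npz",**{"t_"+k:v for k,v in a.items()},**{"s_"+k:v for k,v in b.items()})
cv2.imwrite("pics/top0.png",cv2.resize(a["frame"][...,::-1],(800,600)))
cv2.imwrite("pics/side0.png",cv2.resize(b["frame"][...,::-1],(800,600)))
print(a["K"],a["tvec"],a["rvec"],env.grip_point_offset);print(env.get_obs())
E
```

```text
pics
[[367.34598681   0.         250.54876851]
 [  0.         367.34598681 190.41483708]
 [  0.           0.           1.        ]] [-0.00194548  0.59207826  0.81997888] [ 2.19728625 -2.13403397  0.11233098] 0.0187
{'time_s': 0.1, 'qpos': array([-70.52523737,  18.43437094,  -4.01650048,  83.16885436,
         1.29554433,  78.54165392,  -3.25853361]), 'joint_velocities': array([-0.07567616, -0.05241642, -0.01569552, -0.21458848,  0.04040813,
       -0.11785909,  0.02272531]), 'effort': array([ 5.96049631e-05, -4.92575169e+01, -4.05568583e-01, -3.13400745e+01,
       -6.42171619e-02,  3.93528782e-02,  6.03966669e-05]), 'tool_pos': array([0.20790315, 0.615248  , 0.18356784]), 'tool_rot': array([-1.79900390e+02,  5.78586294e-03,  1.61337352e+02]), 'force': array([ 0.40001865, -0.13784829,  0.14598912]), 'wrist_torque': array([-0.02300871, -0.05629263, -0.035559  ]), 'grasp_force': 0.0, 'grip_width': 0.08693834601733932}
```

View pics/top0.png

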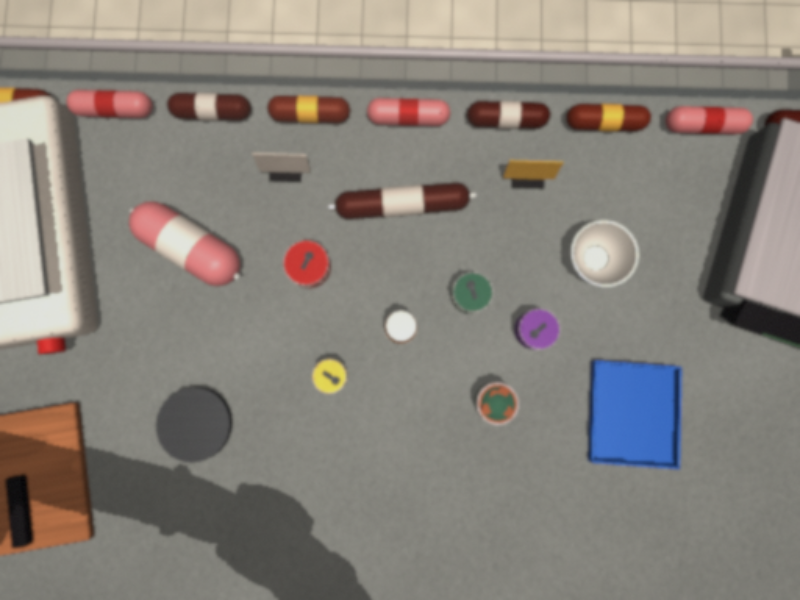

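View pics/side0.png

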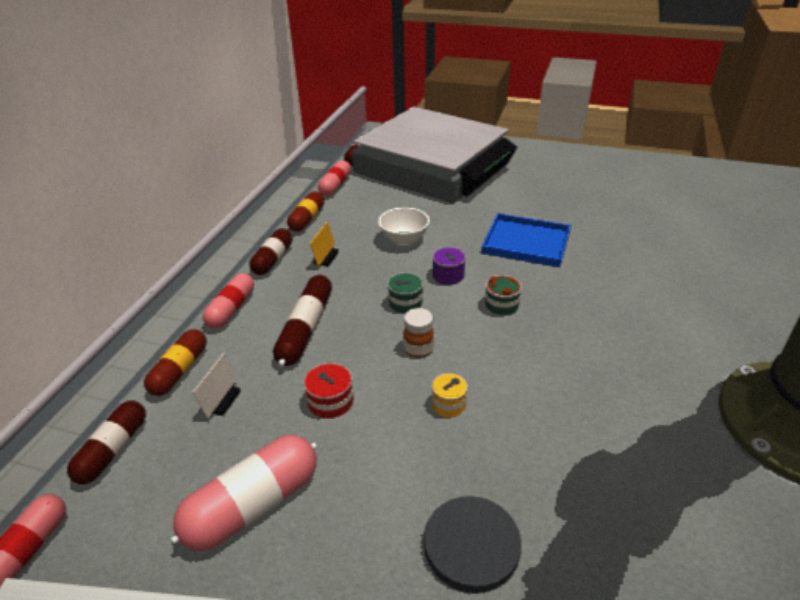

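The top view (800×600) shows red at (307,263), yellow (330,376), slate (194,424), tray (635,413), jar (401,325) and bowl (605,253). There are three green-tin candidates:
- (472,291) has a flat green lid and tab, so it fits the sound tin.
- (498,403) has rust spots and no tab, so it fits the blown tin.
- (538,329) is the purple look-alike, to be left alone.

Next I confirm these in a crop and measure positions.

Run:
```python
from h import *
d=np.load("s0.npz");a={k[2:]:d[k] for k in d if k[0]=="t"}; 
f=a["frame"];hsv=cv2.cvtColor(f,cv2.COLOR_RGB2HSV);P=cloud(a)
cv2.imwrite("pics/crop0.png",cv2.resize(f[165:285,185:370,::-1],(740,480),interpolation=cv2.INTER_CUBIC))
s=0.64
for n,(u,v),z,r in [("red",(307,263),.044,33),("green",(472,291),.044,29),("yellow",(330,376),.040,24),("blown",(498,403),.043,29),("riser",(194,424),.018,55),("jar",(401,325),.065,24),("purple",(538,329),.044,29),("bowl",(605,253),.045,50)]:
    u*=s;v*=s
    # top surface: depth points near the top height, circle enclosing
    q=plane(a,u,v,z)
    m=(np.abs(P[...,2]-z)<.006)&(np.hypot(P[...,0]-q[0],P[...,1]-q[1])<r/1000*1.25)
    m=m.astype(np.uint8);pts=cv2.findNonZero(m)
    if pts is None: print(n,q);continue
    (cu,cv),rr=cv2.minEnclosingCircle(pts);c=plane(a,cu,cv,z);me=P[m>0].mean(0);
    print(n,"px",u,v,"ray",q.round(4),"circ",c.round(4),"rad",rr*(a["tvec"][2]-z)/367,"cloudmean",me.round(4),np.hypot(*c[:2]).round(3))
m=cv2.inRange(hsv,(105,120,60),(125,255,255));m[:200]=0
c=max(cv2.findContours(m,0,2)[0],key=cv2.contourArea);r=cv2.minAreaRect(c);print("tray",r,plane(a,*r[0],.018))
```

```text
red px 196.48000000000002 168.32 ray [0.638 0.141 0.044] circ [0.6391 0.1438 0.044 ] rad 0.030751118422735854 cloudmean [0.639  0.1438 0.044 ] 0.655
green px 302.08 186.24 ray [ 0.6036 -0.1022  0.044 ] circ [ 0.6026 -0.1026  0.044 ] rad 0.02728202792091129 cloudmean [ 0.6027 -0.1025  0.0442] 0.611
yellow px 211.20000000000002 240.64000000000001 ray [0.4742 0.1009 0.04  ] circ [0.4745 0.103  0.04  ] rad 0.023105162713455744 cloudmean [0.4746 0.103  0.0401] 0.486
blown px 318.72 257.92 ray [ 0.443  -0.1419  0.043 ] circ [ 0.4428 -0.1403  0.043 ] rad 0.02848299549027087 cloudmean [ 0.4428 -0.1401  0.0452] 0.464
riser px 124.16 271.36 ray [0.3976 0.3006 0.018 ] circ [0.3963 0.302  0.018 ] rad 0.053608501240204234 cloudmean [0.3973 0.3031 0.0176] 0.498
jar px 256.64 208.0 ray [0.5496 0.0006 0.065 ] circ [0.5491 0.0014 0.065 ] rad 0.01970097418943272 cloudmean [0.5492 0.0015 0.0648] 0.549
purple px 344.32 210.56 ray [ 0.5508 -0.1988  0.044 ] circ [ 0.5514 -0.1997  0.044 ] rad 0.027794433943474035 cloudmean [ 0.5515 -0.1996  0.0444] 0.586
bowl px 387.2 161.92000000000002 ray [ 0.6654 -0.2968  0.045 ] circ [ 0.6655 -0.2952  0.045 ] rad 0.0458726445913345 cloudmean [ 0.6701 -0.3035  0.0436] 0.728
tray ((406.3622131347656, 264.8067626953125), (57.99134826660156, 66.5256118774414), 2.38594388961792) [ 0.43148684 -0.34847644  0.018     ]
```

View pics/crop0.png

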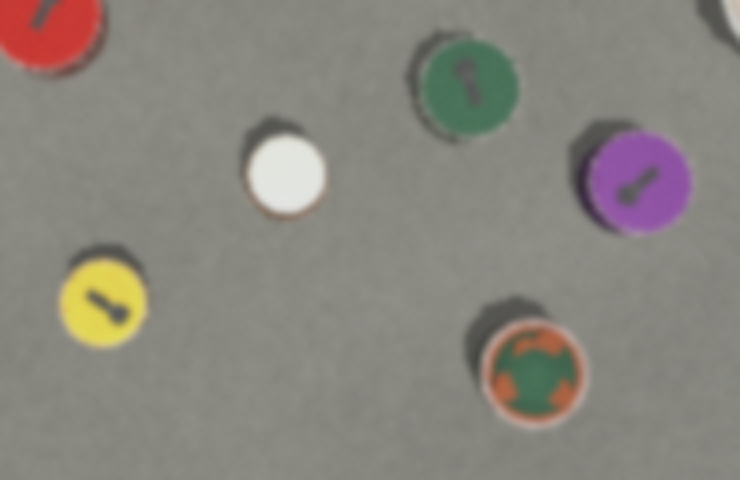

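The crop confirms it: the sound green tin (flat lid, tab) is at crop (469,88), the rusty blown one at (534,373), and purple at (640,182) stays put. Next is a helper that works out tool-axis steps.

```bash
cat > p.py <<'E'
# p.py x y z yaw nrows [x y z yaw nrows ...] : rows in tool units from measured pose (tool assumed vertical)
import sys; from h import *
o=env.get_obs(); p=o["tool_pos"]; yaw=o["tool_rot"][2]
print("t",round(o["time_s"],1),p.round(4),o["tool_rot"].round(1),o["grip_width"].round(4))
w=list(map(float,sys.argv[1:]))
for i in range(0,len(w),5):
    q=np.array(w[i:i+3]); n=int(w[i+4]); dy=(w[i+3]-yaw+180)%360-180
    for k in range(n):
        R=Ro.from_euler("xyz",[180,0,yaw],degrees=True)
        print((R.inv().apply((q-p)/n)/.08).round(3).tolist(),"az",round(-dy/n/180,4)); yaw+=dy/n
        if dy==0: print("x",n);break
    p=q; print("--")
E
python3 p.py .36 .36 .18 161.3 6 .639 .144 .12 120 8
```

```text
Traceback (most recent call last):
  File "p.py", line 4, in <module>
    print("t",round(o["time_s"],1),p.round(4),o["tool_rot"].round(1),o["grip_width"].round(4))
                                                                     ^^^^^^^^^^^^^^^^^^^^^
AttributeError: 'float' object has no attribute 'round'
```

```bash
sed -i 's/o\["grip_width"\].round(4)/round(o["grip_width"],4)/; s/if dy==0/if abs(dy)<.5/' p.py; python3 p.py .36 .36 .18 161.3 6 .639 .144 .12 120 8
```

```text
t 0.1 [0.2079 0.6152 0.1836] [-179.9    0.   161.3] 0.0869
[-0.47, -0.402, 0.007] az 0.0
x 6
--
[-0.521, -0.18, 0.094] az 0.0287
[-0.535, -0.133, 0.094] az 0.0287
[-0.545, -0.084, 0.094] az 0.0287
[-0.55, -0.034, 0.094] az 0.0287
[-0.551, 0.015, 0.094] az 0.0287
[-0.547, 0.065, 0.094] az 0.0287
[-0.539, 0.114, 0.094] az 0.0287
[-0.527, 0.162, 0.094] az 0.0287
--
```

```bash
python3 -m creep '{"translation":[[-0.47,-0.4,0],[-0.47,-0.4,0],[-0.47,-0.4,0],[-0.47,-0.4,0],[-0.47,-0.4,0]],"turn":[[0,0,0],[0,0,0],[0,0,0],[0,0,0],[0,0,0]],"grip":[1,1,1,1,1]}'
python3 p.py .36 .36 .18 161.3 1 .639 .144 .12 120 8
```

```text
time_s: 0.72
tool_pos: [0.3355, 0.4023, 0.1842]
tool_rot: [-180.0, -0.0, 161.3]
force: [0.3, 0.1, 0.4]
grip_width: 0.0872
grasp_force: 0.0
t 0.7 [0.3355 0.4023 0.1842] [-180.    -0.   161.3] 0.0872
[-0.459, -0.403, 0.053] az 0.0002
x 1
--
[-0.521, -0.18, 0.094] az 0.0287
[-0.535, -0.132, 0.094] az 0.0287
[-0.545, -0.084, 0.094] az 0.0287
[-0.55, -0.034, 0.094] az 0.0287
[-0.551, 0.015, 0.094] az 0.0287
[-0.547, 0.065, 0.094] az 0.0287
[-0.539, 0.114, 0.094] az 0.0287
[-0.527, 0.162, 0.094] az 0.0287
--
```

Motion is accurate.

```bash
python3 -m creep '{"translation":[[-0.46,-0.4,0.05],[-0.52,-0.18,0.09],[-0.535,-0.13,0.09],[-0.545,-0.085,0.09],[-0.55,-0.035,0.09]],"turn":[[0,0,0],[0,0,0.0287],[0,0,0.0287],[0,0,0.0287],[0,0,0.0287]],"grip":[1,1,1,1,1]}' 
python3 -m creep '{"translation":[[-0.55,0.015,0.09],[-0.545,0.065,0.09],[-0.54,0.115,0.09],[-0.53,0.16,0.09],[0,0,0]],"turn":[[0,0,0.0287],[0,0,0.0287],[0,0,0.0287],[0,0,0.0287],[0,0,0]],"grip":[1,1,1,1,1]}' 
python3 p.py .639 .144 .12 120 1 .639 .144 .008 120 4
python3 - <<'E'
from h import *
c=cam("wrist");cv2.imwrite("pics/w1.png",c["frame"][...,::-1])
E
```

```text
time_s: 1.35
tool_pos: [0.4997, 0.253, 0.1512]
tool_rot: [-180.0, -0.0, 140.5]
force: [0.1, -0.0, -0.6]
grip_width: 0.087
grasp_force: 0.0
time_s: 1.98
tool_pos: [0.6398, 0.1411, 0.1213]
tool_rot: [-179.8, 0.2, 119.6]
force: [0.4, 1.0, -0.5]
grip_width: 0.0868
grasp_force: 0.0
t 2.0 [0.6398 0.1411 0.1213] [-179.8    0.2  119.6] 0.0868
[0.037, 0.009, 0.017] az -0.002
x 1
--
[0.0, -0.0, 0.35] az -0.0
x 4
--
```

View pics/w1.png

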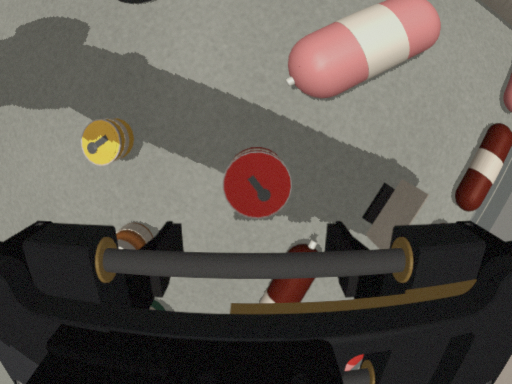

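The wrist view shows the red tin at (257,183), centred laterally between the fingers. Descend and grip.

```bash
python3 -m creep '{"translation":[[0.037,0.009,0.1],[0,0,0.35],[0,0,0.45],[0,0,0.35],[0,0,0.17]],"turn":[[0,0,0],[0,0,0],[0,0,0],[0,0,0],[0,0,0]],"grip":[1,1,1,1,1]}' 
python3 p.py .639 .144 .008 119.6 1
```

```text
time_s: 2.65
tool_pos: [0.6353, 0.1508, 0.0075]
tool_rot: [-179.9, -0.1, 120.2]
force: [0.1, 0.5, -0.0]
grip_width: 0.0866
grasp_force: 0.0
t 2.6 [0.6353 0.1508 0.0075] [-1.799e+02 -1.000e-01  1.202e+02] 0.0866
[-0.097, -0.003, -0.007] az 0.0032
--
```

```bash
python3 -m creep '{"translation":[[-0.09,0,0],[0,0,0],[0,0,0],[0,0,0],[0,0,0]],"turn":[[0,0,0],[0,0,0],[0,0,0],[0,0,0],[0,0,0]],"grip":[1,1,0.6,0.6,0.6]}' 25
python3 p.py .639 .144 .14 120 4
```

```text
time_s: 3.28
tool_pos: [0.6413, 0.143, 0.0098]
tool_rot: [180.0, -0.0, 120.0]
force: [0.2, 0.7, 0.3]
grip_width: 0.0647
grasp_force: 0.0
t 3.3 [0.6413 0.143  0.0098] [180.  -0. 120.] 0.0647
[0.006, -0.005, -0.407] az 0.0
x 4
--
```

```bash
python3 -m creep '{"translation":[[0,0,0],[0,0,0],[0,0,0]],"turn":[[0,0,0],[0,0,0],[0,0,0]],"grip":[0.5,0.5,0.5]}' 25
python3 p.py .639 .144 .14 120 4 .397 .3025 .14 120 6
```

```text
time_s: 3.65
tool_pos: [0.6411, 0.1428, 0.0093]
tool_rot: [-180.0, -0.0, 120.0]
force: [0.7, -0.7, -0.7]
grip_width: 0.0443
grasp_force: 0.0
t 3.6 [0.6411 0.1428 0.0093] [-180.   -0.  120.] 0.0443
[0.007, -0.004, -0.408] az 0.0
x 4
--
[0.538, -0.271, -0.0] az 0.0
x 6
--
```

The fingers closed on nothing, so I need to look.

Run:
```python
from h import *
a=cam("top");b=cam("wrist");s=cam("side")
im=np.hstack([cv2.resize(a["frame"][90:250,90:300],(400,305)),cv2.resize(b["frame"],(400,305))])
im2=cv2.resize(s["frame"][180:300,130:290],(400,295))
im=np.vstack([im,np.hstack([im2,im2*0])])
cv2.imwrite("pics/m1.png",im[...,::-1])
```

```text
(no output)
```

View pics/m1.png

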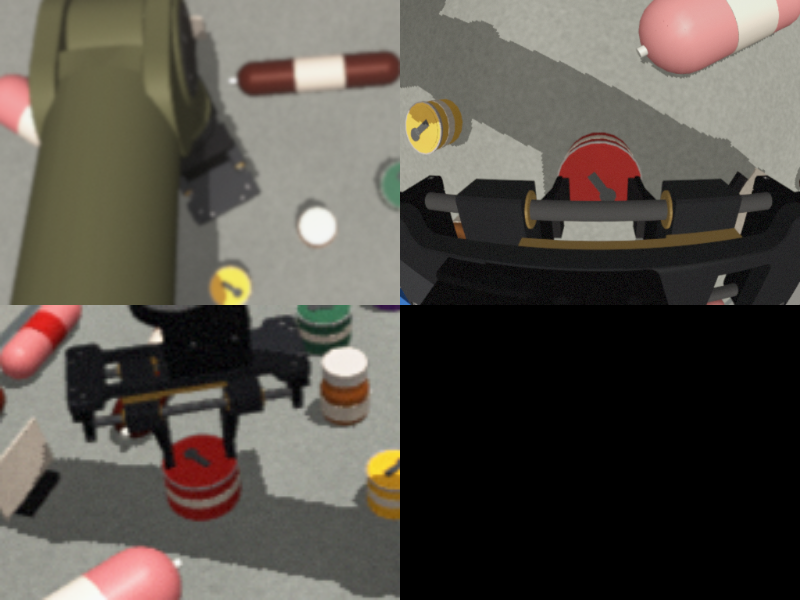

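The wrist view (top right) and the side view show the tin ahead of the fingers in tool +x. I'll check where it is now against the start.

```bash
cat > find.py <<'E'
from h import *
def lids(c,names=("red","yellow","green")):
    f=c["frame"];hsv=cv2.cvtColor(f,cv2.COLOR_RGB2HSV);P=cloud(c);out={}
    B=dict(red=[(0,150,90),(8,255,255)],yellow=[(20,120,90),(32,255,255)],green=[(60,70,30),(90,255,255)])
    for n in names:
        m=cv2.inRange(hsv,*map(np.array,B[n]))
        zz=.040 if n=="yellow" else .044
        m&=((np.abs(P[...,2]-zz)<.01)&(P[...,0]>.3)&(P[...,0]<.75)).astype(np.uint8)*255
        k,l,s,ce=cv2.connectedComponentsWithStats(m)
        out[n]=[(ce[i].round(0).tolist(),P[l==i].mean(0).round(4).tolist(),P[l==i].min(0).round(3).tolist(),P[l==i].max(0).round(3).tolist(),int(s[i,4])) for i in range(1,k) if s[i,4]>60]
    return out
E
python3 - <<'E'
from find import *
d=np.load("s0.npz")
for s in "ts":
    c={k[2:]:d[k] for k in d if k[0]==s};print("0",s);[print(n,r) for n,r in lids(c).items()]
print("now");c=cam("side");[print(n,r) for n,r in lids(c,("red",)).items()]
print(env.get_obs()["tool_pos"],env.get_obs()["qpos"])
E
```

```text
0 t
red [([196.0, 168.0], [0.6389, 0.1432, 0.0442], [0.609, 0.112, 0.04], [0.669, 0.172, 0.048], 505), ([32.0, 221.0], [0.5073, 0.5054, 0.0479], [0.497, 0.493, 0.036], [0.518, 0.524, 0.054], 133)]
yellow [([210.0, 240.0], [0.4754, 0.1035, 0.0402], [0.453, 0.081, 0.035], [0.496, 0.124, 0.044], 282)]
green [([302.0, 187.0], [0.6023, -0.1028, 0.0442], [0.579, -0.127, 0.039], [0.628, -0.079, 0.048], 326), ([319.0, 259.0], [0.4415, -0.1407, 0.0488], [0.423, -0.16, 0.044], [0.453, -0.122, 0.053], 132)]
0 s
red [([209.0, 243.0], [0.638, 0.1464, 0.0452], [0.607, 0.112, 0.042], [0.671, 0.177, 0.048], 449)]
yellow [([287.0, 247.0], [0.4738, 0.1058, 0.0413], [0.45, 0.081, 0.031], [0.497, 0.128, 0.045], 251)]
green [([259.0, 181.0], [0.6021, -0.1005, 0.0458], [0.576, -0.128, 0.043], [0.63, -0.074, 0.05], 181), ([322.0, 182.0], [0.4407, -0.1348, 0.0495], [0.421, -0.151, 0.045], [0.462, -0.116, 0.054], 82)]
now
red [([210.0, 244.0], [0.637, 0.1475, 0.0452], [0.607, 0.113, 0.041], [0.667, 0.178, 0.053], 360)]
[0.64119013 0.14274382 0.00935342] [-31.60543351  27.731001    21.61869916  93.50980879 -11.31474263
  60.92039316  23.2859303 ]
```

Run:
```python
from find import *
c=cam("side");P=cloud(c);f=c["frame"].max(2)
m=(f<60)&(np.hypot(P[...,0]-.64,P[...,1]-.145)<.12)&(P[...,2]>.03)&(P[...,2]<.2)
for z in np.arange(.03,.16,.01):
    k=m&(P[...,2]>=z)&(P[...,2]<z+.01)
    v,u=np.nonzero(k)
    if k.any(): q=P[k];print(z.round(3),k.sum(),"u",u.min(),u.max(),"v",v.min(),v.max(),q.min(0).round(3),q.max(0).round(3),q.mean(0).round(3))
im=cv2.resize(c["frame"][150:270,150:310],(800,600),interpolation=cv2.INTER_CUBIC)
cv2.imwrite("pics/m2.png",im[...,::-1])
```

```text
0.03 2 u 176 194 v 219 223 [0.712 0.07  0.03 ] [0.744 0.1   0.035] [0.728 0.085 0.033]
0.04 29 u 179 223 v 221 246 [0.61  0.096 0.04 ] [0.737 0.165 0.05 ] [0.646 0.143 0.046]
0.05 26 u 196 223 v 234 245 [0.609 0.125 0.051] [0.661 0.168 0.059] [0.634 0.149 0.055]
0.06 23 u 196 223 v 233 242 [0.609 0.133 0.06 ] [0.66  0.167 0.069] [0.632 0.149 0.065]
0.07 28 u 194 223 v 231 239 [0.608 0.131 0.071] [0.661 0.168 0.08 ] [0.636 0.152 0.075]
0.08 35 u 193 223 v 228 236 [0.607 0.135 0.08 ] [0.663 0.17  0.09 ] [0.636 0.152 0.085]
0.09 54 u 191 224 v 222 233 [0.605 0.129 0.09 ] [0.664 0.169 0.099] [0.634 0.148 0.095]
0.1 4 u 195 221 v 221 228 [0.609 0.132 0.1  ] [0.658 0.163 0.105] [0.623 0.143 0.103]
0.11 2 u 219 249 v 214 221 [0.55  0.126 0.117] [0.618 0.131 0.12 ] [0.584 0.128 0.118]
0.12 100 u 164 250 v 208 235 [0.547 0.115 0.121] [0.696 0.217 0.13 ] [0.625 0.174 0.126]
0.13 235 u 163 250 v 203 231 [0.547 0.126 0.13 ] [0.708 0.218 0.14 ] [0.628 0.172 0.134]
0.14 338 u 159 253 v 201 228 [0.542 0.126 0.14 ] [0.702 0.221 0.15 ] [0.64  0.161 0.142]
0.15 567 u 156 253 v 185 224 [0.542 0.071 0.15 ] [0.737 0.22  0.16 ] [0.641 0.162 0.156]
```

View pics/m2.png

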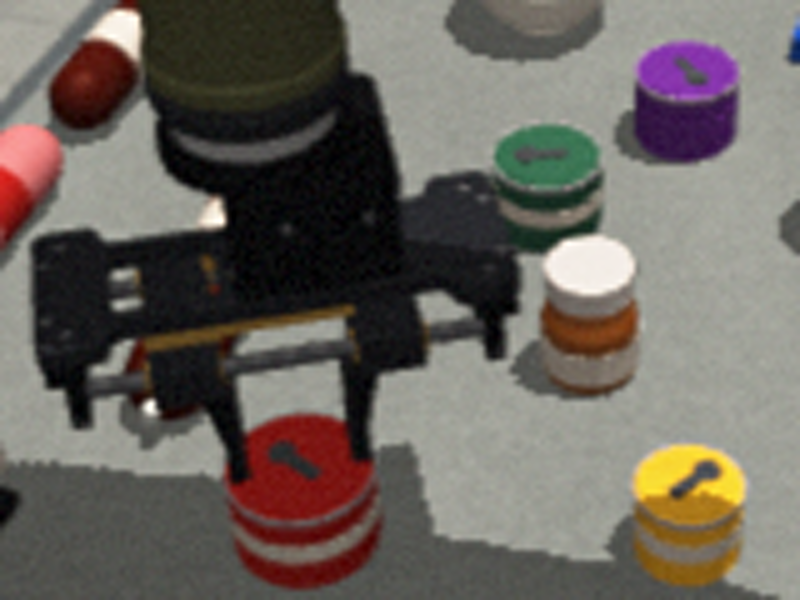

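The enlarged side view shows the fingertips at crop (238,478) and (360,455), sitting just above the lid at about z 0.046 while the state reads 0.009. So the reported z is roughly 37 mm too low, although xy agrees. I'll open, descend in steps and watch the force.

```bash
python3 -m creep '{"translation":[[0,0,0],[0,0,0],[0,0,0],[0,0,0],[0,0,0]],"turn":[[0,0,0],[0,0,0],[0,0,0],[0,0,0],[0,0,0]],"grip":[1,1,1,1,1]}' 25
python3 -m creep '{"translation":[[-0.02,0,0.1],[0,0,0.1],[0,0,0.08],[0,0,0],[0,0,0]],"turn":[[0,0,0],[0,0,0],[0,0,0],[0,0,0],[0,0,0]],"grip":[1,1,1,1,1]}' 25
python3 - <<'E'
from find import *
c=cam("side");P=cloud(c);f=c["frame"].max(2)
m=(f<60)&(np.hypot(P[...,0]-.64,P[...,1]-.145)<.07)&(P[...,2]>.005)&(P[...,2]<.1)
for z in np.arange(0,.1,.01):
    k=m&(P[...,2]>=z)&(P[...,2]<z+.01)
    if k.any(): q=P[k];print(z.round(3),k.sum(),q.min(0).round(3),q.max(0).round(3))
cv2.imwrite("pics/m3.png",cv2.resize(c["frame"][190:280,160:280],(640,480),interpolation=cv2.INTER_CUBIC)[...,::-1])
E
```

```text
time_s: 4.53
tool_pos: [0.6412, 0.1428, 0.0094]
tool_rot: [180.0, -0.0, 120.0]
force: [0.3, 0.5, 0.7]
grip_width: 0.0835
grasp_force: 0.0
time_s: 5.15
tool_pos: [0.6421, 0.1414, -0.013]
tool_rot: [180.0, 0.0, 120.0]
force: [-0.4, -0.6, 0.5]
grip_width: 0.0872
grasp_force: 0.0
0.02 11 [0.591 0.108 0.026] [0.678 0.175 0.03 ]
0.03 29 [0.589 0.123 0.03 ] [0.679 0.178 0.04 ]
0.04 61 [0.59  0.113 0.04 ] [0.68  0.177 0.05 ]
0.05 31 [0.588 0.115 0.051] [0.681 0.177 0.06 ]
0.06 35 [0.588 0.121 0.06 ] [0.683 0.178 0.069]
0.07 42 [0.588 0.116 0.07 ] [0.687 0.179 0.08 ]
0.08 2 [0.594 0.113 0.085] [0.6   0.124 0.088]
0.09 3 [0.598 0.116 0.093] [0.67  0.199 0.099]
```

View pics/m3.png

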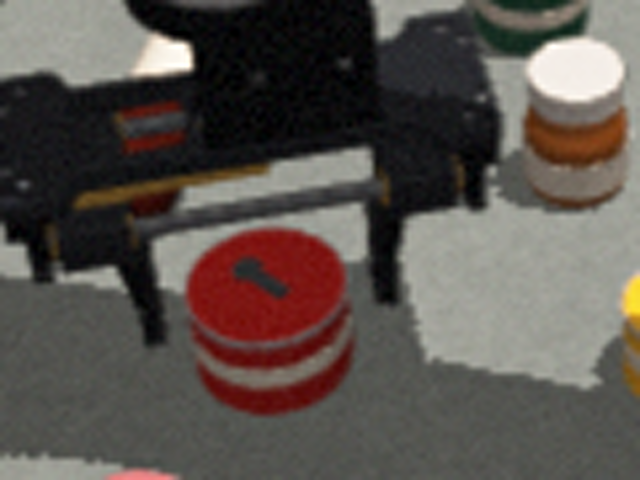

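The tips now straddle the tin at (155,340) and (385,300), and are at about 0.025 true height against −0.013 reported. The bias is therefore constant at about +38 mm. I'll go down 16 mm more, shift about 5 mm in tool x, and grip.

```bash
python3 -m creep '{"translation":[[0.06,0,0.1],[0,0,0.1],[0,0,0],[0,0,0],[0,0,0]],"turn":[[0,0,0],[0,0,0],[0,0,0],[0,0,0],[0,0,0]],"grip":[1,1,1,0.5,0.5]}' 25
python3 -m creep '{"translation":[[0,0,0],[0,0,0],[0,0,0],[0,0,0],[0,0,0]],"turn":[[0,0,0],[0,0,0],[0,0,0],[0,0,0],[0,0,0]],"grip":[0.5,0.5,0.5,0.5,0.5]}' 25
python3 p.py .639 .144 .09 120 3 .397 .3025 .09 120 6
```

```text
time_s: 5.82
tool_pos: [0.6399, 0.1454, -0.0287]
tool_rot: [180.0, 0.0, 120.0]
force: [-0.0, 0.2, -1.0]
grip_width: 0.0743
grasp_force: 0.0
time_s: 6.45
tool_pos: [0.6399, 0.1455, -0.0287]
tool_rot: [180.0, 0.0, 120.0]
force: [0.7, -0.6, 2.1]
grip_width: 0.0655
grasp_force: 25.0
t 6.5 [ 0.6399  0.1455 -0.0287] [180.   0. 120.] 0.0655
[-0.003, -0.006, -0.495] az 0.0
x 3
--
[0.538, -0.272, -0.0] az 0.0
x 6
--
```

```bash
python3 -m creep '{"translation":[[0,0,-0.25],[0,0,-0.5],[0,0,-0.45],[0.27,-0.14,-0.05],[0.54,-0.27,0]],"turn":[[0,0,0],[0,0,0],[0,0,0],[0,0,0],[0,0,0]],"grip":[0.5,0.5,0.5,0.5,0.5]}'
python3 -m creep '{"translation":[[0.54,-0.27,0],[0.54,-0.27,0],[0.54,-0.27,0],[0.54,-0.27,0],[0.25,-0.13,0]],"turn":[[0,0,0],[0,0,0],[0,0,0],[0,0,0],[0,0,0]],"grip":[0.5,0.5,0.5,0.5,0.5]}'
python3 -m creep '{"translation":[[0,0,0],[0,0,0]],"turn":[[0,0,0],[0,0,0]],"grip":[0.5,0.5]}'
python3 p.py .397 .3025 .06 120 1 .397 .3025 -.0107 120 3
```

```text
time_s: 7.08
tool_pos: [0.5797, 0.1835, 0.0726]
tool_rot: [179.9, 0.1, 119.8]
force: [-0.1, 0.8, -3.9]
grip_width: 0.0655
grasp_force: 25.0
time_s: 7.7
tool_pos: [0.3952, 0.3052, 0.0714]
tool_rot: [-179.9, -0.1, 120.2]
force: [1.0, 0.0, -3.3]
grip_width: 0.0652
grasp_force: 25.0
time_s: 7.95
tool_pos: [0.3994, 0.3028, 0.0714]
tool_rot: [180.0, 0.0, 119.9]
force: [0.2, -0.3, -2.6]
grip_width: 0.0655
grasp_force: 25.0
t 8.0 [0.3994 0.3028 0.0714] [180.    0.  119.9] 0.0655
[0.011, -0.028, 0.142] az -0.0003
x 1
--
[0.0, -0.0, 0.295] az -0.0
x 3
--
```

```bash
python3 -m creep '{"translation":[[0,-0.025,0.4],[0,0,0.4],[0,0,0.17],[0,0,0.03],[0,0,0]],"turn":[[0,0,0],[0,0,0],[0,0,0],[0,0,0],[0,0,0]],"grip":[0.5,0.5,0.5,0.5,0.5]}'
python3 p.py .397 .3025 -.0107 120 1
python3 - <<'E'
from find import *
c=cam("side");P=cloud(c)
[print(n,r) for n,r in lids(c,()).items()]
hsv=cv2.cvtColor(c["frame"],cv2.COLOR_RGB2HSV)
m=cv2.inRange(hsv,np.array((0,150,60)),np.array((8,255,255)))>0
m&=np.hypot(P[...,0]-.4,P[...,1]-.3)<.08
t=m&(P[...,2]>.055);print("red z",P[m][:,2].min(),P[m][:,2].max(),P[t].mean(0),P[t].min(0),P[t].max(0))
cv2.imwrite("pics/r1.png",cv2.resize(c["frame"][240:384,220:412],(640,480),interpolation=cv2.INTER_CUBIC)[...,::-1])
E
```

```text
time_s: 8.57
tool_pos: [0.3979, 0.3031, -0.0081]
tool_rot: [179.9, -0.0, 120.0]
force: [0.1, 0.0, -3.3]
grip_width: 0.0654
grasp_force: 25.0
t 8.6 [ 0.3979  0.3031 -0.0081] [179.9  -0.  120. ] 0.0654
[-0.001, -0.013, 0.032] az -0.0002
x 1
--
red z 0.01749445620600179 0.12652196384476894 [0.38950093 0.31307475 0.06649064] [0.36380346 0.27561768 0.05509899] [0.42203533 0.35430885 0.12652196]
```

View pics/r1.png

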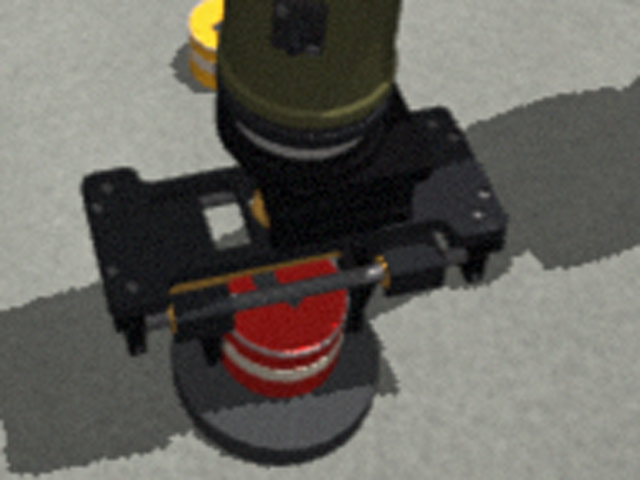

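The red tin is over the slate, with its base at about (283,385) and the disc centre at about (277,370). Lower it to contact.

```bash
python3 -m creep '{"translation":[[0,-0.01,0.02],[0,0,0.015],[0,0,0]],"turn":[[0,0,0],[0,0,0],[0,0,0]],"grip":[0.5,0.5,0.5]}'
python3 -m creep '{"translation":[[0,0,0.015],[0,0,0]],"turn":[[0,0,0],[0,0,0]],"grip":[0.5,0.5]}'
```

```text
time_s: 9.0
tool_pos: [0.3964, 0.3028, -0.0108]
tool_rot: [180.0, -0.0, 120.0]
force: [-1.4, -0.2, 4.7]
grip_width: 0.0656
grasp_force: 25.0
time_s: 9.25
tool_pos: [0.3964, 0.3028, -0.0109]
tool_rot: [180.0, -0.0, 120.0]
force: [-5.8, -4.4, 15.7]
grip_width: 0.0656
grasp_force: 25.0
```

```bash
python3 -m creep '{"translation":[[0,0,-0.015],[0,0,0],[0,0,0],[0,0,0],[0,0,0]],"turn":[[0,0,0],[0,0,0],[0,0,0],[0,0,0],[0,0,0]],"grip":[0.5,1,1,1,1]}'
python3 -m creep '{"translation":[[0,0,-0.2],[0,0,-0.5],[0,0,-0.5],[0,0,-0.2],[0,0,0]],"turn":[[0,0,0],[0,0,0],[0,0,0],[0,0,0],[0,0,0]],"grip":[1,1,1,1,1]}'
python3 p.py .602 -.101 .10 120 10  .602 -.101 -.0287 120 3
```

```text
time_s: 9.88
tool_pos: [0.3961, 0.3023, -0.012]
tool_rot: [180.0, 0.0, 120.0]
force: [-0.7, -0.5, 0.2]
grip_width: 0.0865
grasp_force: 0.0
time_s: 10.5
tool_pos: [0.3968, 0.303, 0.1015]
tool_rot: [179.8, -0.0, 120.0]
force: [-0.6, -0.1, -0.4]
grip_width: 0.0873
grasp_force: 0.0
t 10.5 [0.3968 0.303  0.1015] [179.8  -0.  120. ] 0.0873
[-0.566, -0.03, 0.002] az 0.0
x 10
--
[-0.0, -0.0, 0.536] az 0.0
x 3
--
```

```bash
python3 -m creep '{"translation":[[-0.4,-0.02,0],[-0.58,-0.03,0],[-0.58,-0.03,0],[-0.58,-0.03,0],[-0.58,-0.03,0]],"turn":[[0,0,0],[0,0,0],[0,0,0],[0,0,0],[0,0,0]],"grip":[1,1,1,1,1]}'
python3 -m creep '{"translation":[[-0.58,-0.03,0],[-0.58,-0.03,0],[-0.58,-0.03,0],[-0.58,-0.03,0],[-0.58,-0.03,0]],"turn":[[0,0,0],[0,0,0],[0,0,0],[0,0,0],[0,0,0]],"grip":[1,1,1,1,1]}'
python3 -m creep '{"translation":[[0,0,0],[0,0,0],[0,0,0]],"turn":[[0,0,0],[0,0,0],[0,0,0]],"grip":[1,1,1]}'
python3 p.py .602 -.1015 .09 120 1  .602 -.1015 -.0287 120 3
python3 - <<'E'
from find import *
a=cam("top");P=cloud(a);hsv=cv2.cvtColor(a["frame"],cv2.COLOR_RGB2HSV)
near=np.hypot(P[...,0]-.397,P[...,1]-.3025)<.075
for n,m in [("riser",near&(np.abs(P[...,2]-.018)<.006)),("red",near&(np.abs(P[...,2]-.062)<.006))]:
    (u,v),r=cv2.minEnclosingCircle(cv2.findNonZero(m.astype(np.uint8)));print(n,m.sum(),r,plane(a,u,v,.018 if n=="riser" else .062),P[m].mean(0))
E
```

```text
time_s: 11.12
tool_pos: [0.4945, 0.1066, 0.0984]
tool_rot: [-179.8, -0.0, 120.0]
force: [0.5, 0.6, 0.6]
grip_width: 0.0874
grasp_force: 0.0
time_s: 11.75
tool_pos: [0.6001, -0.0997, 0.0981]
tool_rot: [-179.8, -0.1, 120.0]
force: [0.3, 0.3, 0.4]
grip_width: 0.0871
grasp_force: 0.0
time_s: 12.12
tool_pos: [0.6002, -0.0968, 0.0993]
tool_rot: [-180.0, -0.1, 120.1]
force: [0.2, 0.4, 0.2]
grip_width: 0.087
grasp_force: 0.0
t 12.1 [ 0.6002 -0.0968  0.0993] [-1.800e+02 -1.000e-01  1.201e+02] 0.087
[-0.063, -0.01, 0.116] az 0.0007
x 1
--
[0.0, -0.0, 0.495] az -0.0
x 3
--
riser 921 24.543659210205078 [0.39683848 0.30248338 0.018     ] [0.40295651 0.29534634 0.01755508]
red 761 15.987695693969727 [0.39486743 0.29922476 0.062     ] [0.39572152 0.3001896  0.06201937]
```

```bash
python3 -m creep '{"translation":[[-0.055,0.01,0.3],[0,0,0.5],[0,0,0.5],[0,0,0.25],[0,0,0.05]],"turn":[[0,0,0],[0,0,0],[0,0,0],[0,0,0],[0,0,0]],"grip":[1,1,1,1,1]}'
python3 -m creep '{"translation":[[0,0,0],[0,0,0]],"turn":[[0,0,0],[0,0,0]],"grip":[1,1]}'
python3 p.py .603 -.1003 -.0287 120 1
```

```text
time_s: 12.8
tool_pos: [0.603, -0.1013, -0.0287]
tool_rot: [-179.9, -0.1, 120.1]
force: [0.0, -0.0, 0.5]
grip_width: 0.0872
grasp_force: 0.0
time_s: 13.05
tool_pos: [0.6051, -0.1022, -0.0262]
tool_rot: [179.9, 0.1, 120.0]
force: [0.4, -0.5, 0.6]
grip_width: 0.0869
grasp_force: 0.0
t 13.1 [ 0.6051 -0.1022 -0.0262] [1.799e+02 1.000e-01 1.200e+02] 0.0869
[0.033, -0.011, 0.031] az 0.0
x 1
--
```

```bash
python3 -m creep '{"translation":[[0.03,-0.01,0.03],[0,0,0],[0,0,0],[0,0,0],[0,0,0]],"turn":[[0,0,0],[0,0,0],[0,0,0],[0,0,0],[0,0,0]],"grip":[1,1,0.4,0.4,0.4]}' 25
python3 -m creep '{"translation":[[0,0,0],[0,0,0],[0,0,0],[0,0,0],[0,0,0]],"turn":[[0,0,0],[0,0,0],[0,0,0],[0,0,0],[0,0,0]],"grip":[0.4,0.4,0.4,0.4,0.4]}' 25
python3 p.py .603 -.1003 .11 120 3 .396 .3024 .11 120 10
```

```text
time_s: 13.68
tool_pos: [0.6019, -0.1003, -0.0302]
tool_rot: [180.0, 0.0, 120.0]
force: [-0.6, -0.7, 0.3]
grip_width: 0.0648
grasp_force: 0.0
time_s: 14.3
tool_pos: [0.602, -0.1002, -0.0302]
tool_rot: [180.0, 0.0, 120.0]
force: [0.9, 0.0, -1.1]
grip_width: 0.0575
grasp_force: 25.0
t 14.3 [ 0.602  -0.1002 -0.0302] [180.   0. 120.] 0.0575
[-0.002, 0.004, -0.584] az 0.0
x 3
--
[0.565, 0.028, 0.0] az 0.0
x 10
--
```

```bash
python3 -m creep '{"translation":[[0,0,-0.25],[0,0,-0.55],[0,0,-0.6],[0.2,0.01,-0.35],[0.56,0.028,0]],"turn":[[0,0,0],[0,0,0],[0,0,0],[0,0,0],[0,0,0]],"grip":[0.4,0.4,0.4,0.4,0.4]}'
python3 -m creep '{"translation":[[0.56,0.028,0],[0.56,0.028,0],[0.56,0.028,0],[0.56,0.028,0],[0.56,0.028,0]],"turn":[[0,0,0],[0,0,0],[0,0,0],[0,0,0],[0,0,0]],"grip":[0.4,0.4,0.4,0.4,0.4]}'
python3 -m creep '{"translation":[[0.56,0.028,0],[0.56,0.028,0],[0.56,0.028,0],[0,0,0],[0,0,0]],"turn":[[0,0,0],[0,0,0],[0,0,0],[0,0,0],[0,0,0]],"grip":[0.4,0.4,0.4,0.4,0.4]}'
python3 p.py .396 .3024 .05 120 3
```

```text
time_s: 14.92
tool_pos: [0.5762, -0.0492, 0.114]
tool_rot: [179.7, 0.3, 119.7]
force: [0.2, 1.2, -3.1]
grip_width: 0.0575
grasp_force: 25.0
time_s: 15.55
tool_pos: [0.4709, 0.154, 0.1108]
tool_rot: [180.0, -0.0, 120.0]
force: [-0.4, 0.9, -2.3]
grip_width: 0.0573
grasp_force: 25.0
time_s: 16.18
tool_pos: [0.4107, 0.2722, 0.1104]
tool_rot: [180.0, 0.0, 120.0]
force: [0.4, -0.9, -1.9]
grip_width: 0.0573
grasp_force: 25.0
t 16.2 [0.4107 0.2722 0.1104] [180.   0. 120.] 0.0573
[0.139, 0.01, 0.251] az -0.0
x 3
--
```

```bash
python3 -m creep '{"translation":[[0.21,0.015,0],[0.21,0.015,0],[0,0,0.3],[0,0,0.4],[0,0,0.1]],"turn":[[0,0,0],[0,0,0],[0,0,0],[0,0,0],[0,0,0]],"grip":[0.4,0.4,0.4,0.4,0.4]}'
python3 -m creep '{"translation":[[0,0,0],[0,0,0],[0,0,0]],"turn":[[0,0,0],[0,0,0],[0,0,0]],"grip":[0.4,0.4,0.4]}'
python3 p.py .3963 .3025 .0325 120 1
```

```text
time_s: 16.8
tool_pos: [0.3938, 0.303, 0.0438]
tool_rot: [-179.8, 0.1, 120.0]
force: [-0.3, -0.5, -2.4]
grip_width: 0.0573
grasp_force: 25.0
time_s: 17.18
tool_pos: [0.3963, 0.3041, 0.0469]
tool_rot: [179.9, -0.0, 120.0]
force: [-0.6, 0.0, -2.3]
grip_width: 0.0572
grasp_force: 25.0
t 17.2 [0.3963 0.3041 0.0469] [179.9  -0.  120. ] 0.0572
[-0.018, -0.011, 0.18] az 0.0
x 1
--
```

```bash
python3 -m creep '{"translation":[[-0.018,-0.011,0.1],[0,0,0.05],[0,0,0.025],[0,0,0],[0,0,0]],"turn":[[0,0,0],[0,0,0],[0,0,0],[0,0,0],[0,0,0]],"grip":[0.4,0.4,0.4,0.4,0.4]}'
python3 -m creep '{"translation":[[0,0,0.015],[0,0,0]],"turn":[[0,0,0],[0,0,0]],"grip":[0.4,0.4]}'
```

```text
time_s: 17.8
tool_pos: [0.3957, 0.3018, 0.0317]
tool_rot: [180.0, 0.0, 120.0]
force: [0.5, -0.1, -2.3]
grip_width: 0.0574
grasp_force: 25.0
time_s: 18.05
tool_pos: [0.3957, 0.3019, 0.0317]
tool_rot: [180.0, -0.0, 120.0]
force: [-2.3, -2.4, 6.2]
grip_width: 0.0577
grasp_force: 25.0
```

```bash
python3 -m creep '{"translation":[[0,0,-0.005],[0,0,0],[0,0,0],[0,0,0],[0,0,0]],"turn":[[0,0,0],[0,0,0],[0,0,0],[0,0,0],[0,0,0]],"grip":[0.4,0.9,0.9,0.9,0.9]}'
python3 -m creep '{"translation":[[0,0,-0.1],[0,0,-0.4],[0,0,-0.5],[-0.4,0,-0.1],[-0.5,0,0]],"turn":[[0,0,0],[0,0,0],[0,0,0],[0,0,0],[0,0,0]],"grip":[0.9,0.9,0.9,0.9,0.9]}'
python3 p.py .4755 .105 .12 120 5  .4755 .105 -.0295 120 4
```

```text
time_s: 18.68
tool_pos: [0.3956, 0.3018, 0.0309]
tool_rot: [180.0, 0.0, 120.0]
force: [-0.7, -0.1, -0.6]
grip_width: 0.0775
grasp_force: 0.0
time_s: 19.3
tool_pos: [0.4326, 0.2402, 0.1209]
tool_rot: [179.8, -0.0, 120.1]
force: [0.2, -0.4, -0.4]
grip_width: 0.0782
grasp_force: 0.0
t 19.3 [0.4326 0.2402 0.1209] [179.8  -0.  120.1] 0.0782
[-0.346, -0.077, 0.002] az 0.0002
x 5
--
[-0.0, -0.0, 0.467] az 0.0002
x 4
--
```

```bash
python3 -m creep '{"translation":[[-0.42,-0.09,0],[-0.42,-0.09,0],[-0.42,-0.09,0],[-0.4,-0.1,0],[0,0,0]],"turn":[[0,0,0],[0,0,0],[0,0,0],[0,0,0],[0,0,0]],"grip":[0.9,0.9,0.9,0.9,0.9]}'
python3 -m creep '{"translation":[[0,0,0],[0,0,0]],"turn":[[0,0,0],[0,0,0]],"grip":[0.9,0.9]}'
python3 p.py .4755 .105 -.0295 120 1
python3 - <<'E'
from find import *
a=cam("top");P=cloud(a);hsv=cv2.cvtColor(a["frame"],cv2.COLOR_RGB2HSV)
near=np.hypot(P[...,0]-.396,P[...,1]-.3005)<.06
for n,z in [("riser",.018),("red",.062),("green",.106)]:
    m=near&(np.abs(P[...,2]-z)<.006)
    (u,v),r=cv2.minEnclosingCircle(cv2.findNonZero(m.astype(np.uint8)));print(n,m.sum(),r,plane(a,u,v,z),P[m].mean(0))
E
```

```text
time_s: 19.92
tool_pos: [0.4733, 0.1068, 0.1197]
tool_rot: [179.9, 0.0, 119.7]
force: [-0.1, -0.2, 0.2]
grip_width: 0.0785
grasp_force: 0.0
time_s: 20.18
tool_pos: [0.4721, 0.1109, 0.1191]
tool_rot: [180.0, -0.0, 120.1]
force: [0.8, -0.1, -0.1]
grip_width: 0.0781
grasp_force: 0.0
t 20.2 [0.4721 0.1109 0.1191] [180.   -0.  120.1] 0.0781
[-0.085, 0.0, 1.857] az 0.0007
x 1
--Traceback (most recent call last):
  File "<stdin>", line 6, in <module>
cv2.error: OpenCV(4.12.0) /io/opencv/modules/imgproc/src/shapedescr.cpp:201: error: (-215:Assertion failed) count >= 0 && (depth == CV_32F || depth == CV_32S) in function 'minEnclosingCircle'
```

```bash
python3 -m creep '{"translation":[[-0.085,0,0.3],[0,0,0.5],[0,0,0.5],[0,0,0.4],[0,0,0.11]],"turn":[[0,0,0],[0,0,0],[0,0,0],[0,0,0],[0,0,0]],"grip":[0.9,0.9,0.9,0.9,0.9]}'
python3 -m creep '{"translation":[[0,0,0],[0,0,0]],"turn":[[0,0,0],[0,0,0]],"grip":[0.9,0.9]}'
python3 p.py .4755 .105 -.0295 120 1
python3 - <<'E'
from find import *
c=cam("side");P=cloud(c)
near=np.hypot(P[...,0]-.396,P[...,1]-.3005)<.07
for n,z in [("riser",.018),("red",.062),("green",.106)]:
    m=near&(np.abs(P[...,2]-z)<.002)
    p=P[m];print(n,m.sum(),p.min(0).round(4),p.max(0).round(4),p.mean(0).round(4))
cv2.imwrite("pics/st2.png",cv2.resize(c["frame"][180:384,200:472],(800,600),interpolation=cv2.INTER_CUBIC)[...,::-1])
E
```

```text
time_s: 20.85
tool_pos: [0.4739, 0.1038, -0.0277]
tool_rot: [-179.8, -0.0, 120.1]
force: [-0.3, -0.5, 0.6]
grip_width: 0.0783
grasp_force: 0.0
time_s: 21.1
tool_pos: [0.4771, 0.1044, -0.0244]
tool_rot: [179.8, 0.0, 120.0]
force: [0.4, 0.1, 0.2]
grip_width: 0.0784
grasp_force: 0.0
t 21.1 [ 0.4771  0.1044 -0.0244] [179.8   0.  120. ] 0.0784
[0.016, -0.013, 0.063] az 0.0001
x 1
--
riser 1291 [0.3418 0.2622 0.016 ] [0.4511 0.3599 0.02  ] [0.3951 0.3236 0.0184]
red 242 [0.3616 0.2859 0.0601] [0.4282 0.3346 0.064 ] [0.3933 0.3201 0.0623]
green 724 [0.3656 0.2696 0.1041] [0.424  0.3291 0.108 ] [0.3943 0.3008 0.1067]
```

View pics/st2.png

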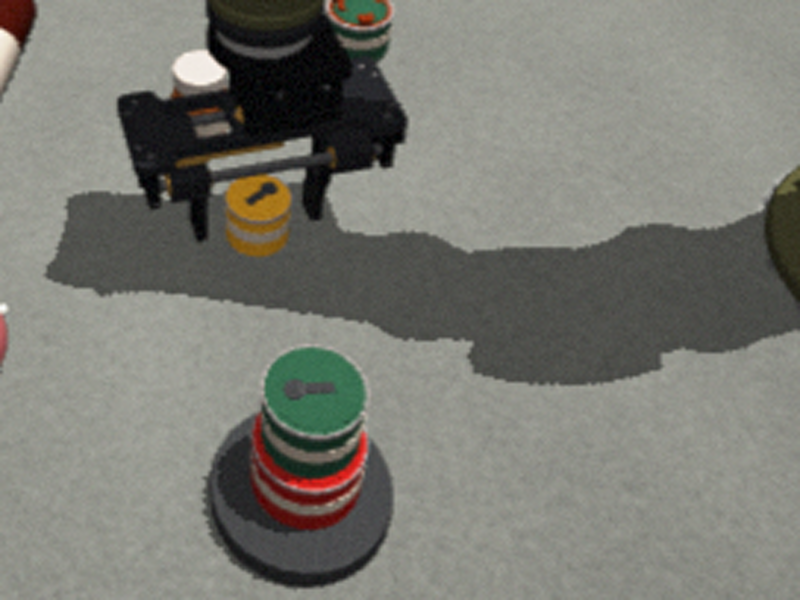

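The stack is well centred, with green at (315,390) on red to within about 2 mm. Grip the yellow tin.

```bash
python3 -m creep '{"translation":[[0.016,-0.013,0.055],[0,0,0],[0,0,0],[0,0,0],[0,0,0]],"turn":[[0,0,0],[0,0,0],[0,0,0],[0,0,0],[0,0,0]],"grip":[0.9,0.4,0.4,0.4,0.4]}' 20
python3 -m creep '{"translation":[[0,0,0],[0,0,0],[0,0,0],[0,0,0],[0,0,0]],"turn":[[0,0,0],[0,0,0],[0,0,0],[0,0,0],[0,0,0]],"grip":[0.35,0.35,0.35,0.35,0.35]}' 20
python3 p.py .4755 .105 .14 120 4 .3958 .302 .14 120 5
```

```text
time_s: 21.78
tool_pos: [0.4745, 0.1044, -0.0302]
tool_rot: [180.0, 0.0, 120.0]
force: [0.5, 0.5, -1.6]
grip_width: 0.0478
grasp_force: 20.0
time_s: 22.4
tool_pos: [0.4745, 0.1044, -0.0301]
tool_rot: [180.0, 0.0, 120.0]
force: [1.3, 0.3, -1.0]
grip_width: 0.0478
grasp_force: 20.0
t 22.4 [ 0.4745  0.1044 -0.0301] [180.   0. 120.] 0.0478
[0.0, 0.004, -0.532] az 0.0
x 4
--
[0.526, 0.074, 0.0] az 0.0
x 5
--
```

```bash
python3 -m creep '{"translation":[[0,0,-0.25],[0,0,-0.55],[0,0,-0.6],[0,0,-0.5],[0,0,-0.2]],"turn":[[0,0,0],[0,0,0],[0,0,0],[0,0,0],[0,0,0]],"grip":[0.35,0.35,0.35,0.35,0.35]}'
python3 -m creep '{"translation":[[0.4,0.06,0],[0.52,0.08,0],[0.52,0.08,0],[0.52,0.08,0],[0.52,0.08,0]],"turn":[[0,0,0],[0,0,0],[0,0,0],[0,0,0],[0,0,0]],"grip":[0.35,0.35,0.35,0.35,0.35]}'
python3 -m creep '{"translation":[[0,0,0],[0,0,0],[0,0,0]],"turn":[[0,0,0],[0,0,0],[0,0,0]],"grip":[0.35,0.35,0.35]}'
python3 p.py .3958 .302 .077 120 1
```

```text
time_s: 23.02
tool_pos: [0.4746, 0.1044, 0.1392]
tool_rot: [179.9, -0.0, 120.0]
force: [0.9, 0.8, -3.3]
grip_width: 0.0478
grasp_force: 20.0
time_s: 23.65
tool_pos: [0.3995, 0.2914, 0.1357]
tool_rot: [-179.8, 0.1, 120.0]
force: [-0.3, -0.3, -3.5]
grip_width: 0.0477
grasp_force: 20.0
time_s: 24.02
tool_pos: [0.4015, 0.2898, 0.137]
tool_rot: [-179.9, 0.0, 119.9]
force: [-0.1, -0.7, -2.8]
grip_width: 0.0477
grasp_force: 20.0
t 24.0 [0.4015 0.2898 0.137 ] [-179.9    0.   119.9] 0.0477
[0.168, 0.014, 0.75] az -0.0006
x 1
--
```

```bash
python3 -m creep '{"translation":[[0.168,0.014,0.1],[0,0,0.25],[0,0,0.2],[0,0,0],[0,0,0]],"turn":[[0,0,0],[0,0,0],[0,0,0],[0,0,0],[0,0,0]],"grip":[0.35,0.35,0.35,0.35,0.35]}'
python3 p.py .3958 .302 .077 120 1
```

```text
time_s: 24.65
tool_pos: [0.3959, 0.3038, 0.0941]
tool_rot: [180.0, -0.0, 120.0]
force: [-0.0, -0.2, -2.4]
grip_width: 0.0472
grasp_force: 20.0
t 24.6 [0.3959 0.3038 0.0941] [180.  -0. 120.] 0.0472
[-0.018, -0.012, 0.214] az -0.0001
x 1
--
```

```bash
python3 -m creep '{"translation":[[-0.018,-0.012,0.15],[0,0,0.05],[0,0,0],[0,0,0],[0,0,0]],"turn":[[0,0,0],[0,0,0],[0,0,0],[0,0,0],[0,0,0]],"grip":[0.35,0.35,0.35,0.35,0.35]}'
python3 -m creep '{"translation":[[0,0,0.015],[0,0,0],[0,0,0]],"turn":[[0,0,0],[0,0,0],[0,0,0]],"grip":[0.35,0.35,0.35]}'
```

```text
time_s: 25.28
tool_pos: [0.3957, 0.302, 0.0781]
tool_rot: [180.0, -0.0, 120.0]
force: [-0.3, -1.1, -2.0]
grip_width: 0.0476
grasp_force: 20.0
time_s: 25.65
tool_pos: [0.3955, 0.3018, 0.0766]
tool_rot: [180.0, -0.0, 120.0]
force: [0.7, 0.7, -2.8]
grip_width: 0.0473
grasp_force: 20.0
```

```bash
python3 -m creep '{"translation":[[0,0,0.012],[0,0,0],[0,0,0]],"turn":[[0,0,0],[0,0,0],[0,0,0]],"grip":[0.35,0.35,0.35]}'
```

```text
time_s: 26.02
tool_pos: [0.3956, 0.3019, 0.0759]
tool_rot: [180.0, -0.0, 120.0]
force: [-1.0, -0.7, -0.9]
grip_width: 0.0477
grasp_force: 20.0
```

Contact is starting, at 0.0758 as predicted. One small step more, then release and retreat.

```bash
python3 -m creep '{"translation":[[0,0,0.008],[0,0,0],[0,0,0],[0,0,0],[0,0,0]],"turn":[[0,0,0],[0,0,0],[0,0,0],[0,0,0],[0,0,0]],"grip":[0.35,0.35,0.75,0.75,0.75]}'
python3 -m creep '{"translation":[[0,0,-0.1],[0,0,-0.4],[0,0,-0.4],[0,0,-0.1],[0,0,0]],"turn":[[0,0,0],[0,0,0],[0,0,0],[0,0,0],[0,0,0]],"grip":[0.8,0.8,0.8,0.8,0.8]}'
python3 p.py .443 -.138 .15 120 10 .443 -.138 -.0265 120 4
```

```text
time_s: 26.65
tool_pos: [0.3956, 0.3019, 0.0749]
tool_rot: [180.0, -0.0, 120.0]
force: [0.3, 0.3, 0.1]
grip_width: 0.0635
grasp_force: 0.0
time_s: 27.28
tool_pos: [0.3956, 0.302, 0.1552]
tool_rot: [179.9, -0.0, 120.0]
force: [0.8, -0.4, 0.1]
grip_width: 0.0695
grasp_force: 0.0
t 27.3 [0.3956 0.302  0.1552] [179.9  -0.  120. ] 0.0695
[-0.506, -0.224, 0.007] az 0.0
x 10
--
[0.0, -0.0, 0.552] az 0.0
x 4
--
```

```bash
python3 p.py .48 .08 .15 120 5 .443 -.138 .12 120 5
```

```text
t 27.3 [0.3956 0.302  0.1552] [179.9  -0.  120. ] 0.0695
[-0.586, -0.095, 0.013] az 0.0
x 5
--
[-0.426, -0.353, 0.075] az 0.0
x 5
--
```

```bash
python3 -m creep '{"translation":[[-0.586,-0.095,0],[-0.586,-0.095,0],[-0.586,-0.095,0],[-0.586,-0.095,0],[-0.586,-0.095,0.07]],"turn":[[0,0,0],[0,0,0],[0,0,0],[0,0,0],[0,0,0]],"grip":[1,1,1,1,1]}'
python3 -m creep '{"translation":[[-0.426,-0.353,0.07],[-0.426,-0.353,0.07],[-0.426,-0.353,0.07],[-0.426,-0.353,0.07],[-0.4,-0.35,0.07]],"turn":[[0,0,0],[0,0,0],[0,0,0],[0,0,0],[0,0,0]],"grip":[1,1,1,1,1]}'
python3 -m creep '{"translation":[[0,0,0],[0,0,0],[0,0,0]],"turn":[[0,0,0],[0,0,0],[0,0,0]],"grip":[1,1,1]}'
python3 p.py .4436 -.138 -.029 120 1
python3 - <<'E'
from find import *
for nm in ("top","side"):
  a=cam(nm);P=cloud(a)
  near=np.hypot(P[...,0]-.396,P[...,1]-.3005)<.06
  for n,z in [("riser",.018),("red",.062),("green",.106),("yellow",.146)]:
    m=near&(np.abs(P[...,2]-z)<.0025);p=P[m]
    if len(p): print(nm,n,m.sum(),p.min(0).round(4),p.max(0).round(4))
  if nm=="top":
    near=np.hypot(P[...,0]-.4428,P[...,1]+.14)<.04;m=near&(P[...,2]>.035)&(P[...,2]<.055);print("blown",m.sum(),P[m].min(0),P[m].max(0))
E
```

```text
time_s: 27.9
tool_pos: [0.4796, 0.0783, 0.1482]
tool_rot: [-179.9, -0.0, 120.0]
force: [0.2, 0.1, -0.4]
grip_width: 0.0871
grasp_force: 0.0
time_s: 28.52
tool_pos: [0.4405, -0.1377, 0.1199]
tool_rot: [-179.9, -0.1, 120.0]
force: [0.7, -1.4, -0.9]
grip_width: 0.0872
grasp_force: 0.0
time_s: 28.9
tool_pos: [0.442, -0.1351, 0.121]
tool_rot: [-180.0, -0.0, 120.1]
force: [0.3, 0.0, 0.1]
grip_width: 0.0871
grasp_force: 0.0
t 28.9 [ 0.442  -0.1351  0.121 ] [-180.    -0.   120.1] 0.0871
[-0.042, -0.001, 1.875] az 0.0008
x 1
--
top riser 717 [0.3438 0.2496 0.0155] [0.451  0.3576 0.0205]
top red 95 [0.3626 0.268  0.0596] [0.429  0.3226 0.0645]
top green 168 [0.3677 0.2691 0.1036] [0.4246 0.3198 0.1085]
top yellow 484 [0.3701 0.275  0.1435] [0.4186 0.3243 0.1485]
blown 254 [ 0.41423794 -0.16934913  0.03701623] [ 0.46976243 -0.11113802  0.05231012]
side riser 1396 [0.3417 0.2616 0.0155] [0.4512 0.3597 0.0205]
side red 261 [0.3616 0.2871 0.0595] [0.428  0.3344 0.0645]
side green 226 [0.3656 0.2861 0.1036] [0.4239 0.3287 0.1085]
side yellow 626 [0.3696 0.2757 0.1435] [0.4179 0.3252 0.1485]
```

The stack is centred within about 2 mm at every level. Now the blown tin.

```bash
python3 -m creep '{"translation":[[-0.045,0,0.35],[0,0,0.5],[0,0,0.5],[0,0,0.35],[0,0,0.08]],"turn":[[0,0,0],[0,0,0],[0,0,0],[0,0,0],[0,0,0]],"grip":[1,1,1,1,1]}'
python3 -m creep '{"translation":[[0,0,0],[0,0,0]],"turn":[[0,0,0],[0,0,0]],"grip":[1,1]}'
python3 p.py .4436 -.138 -.029 120 1
```

```text
time_s: 29.62
tool_pos: [0.4422, -0.1389, -0.0226]
tool_rot: [-179.8, -0.1, 120.1]
force: [0.6, -0.9, 0.3]
grip_width: 0.0869
grasp_force: 0.0
time_s: 29.88
tool_pos: [0.445, -0.1395, -0.0198]
tool_rot: [179.9, 0.1, 120.0]
force: [0.6, -0.1, -0.2]
grip_width: 0.0869
grasp_force: 0.0
t 29.9 [ 0.445  -0.1395 -0.0198] [1.799e+02 1.000e-01 1.200e+02] 0.0869
[0.026, -0.006, 0.115] az 0.0001
x 1
--
```

```bash
python3 -m creep '{"translation":[[0.02,-0.006,0.09],[0,0,0],[0,0,0],[0,0,0],[0,0,0]],"turn":[[0,0,0],[0,0,0],[0,0,0],[0,0,0],[0,0,0]],"grip":[1,1,0.4,0.4,0.4]}' 25
python3 -m creep '{"translation":[[0,0,0],[0,0,0],[0,0,0],[0,0,0],[0,0,0]],"turn":[[0,0,0],[0,0,0],[0,0,0],[0,0,0],[0,0,0]],"grip":[0.4,0.4,0.4,0.4,0.4]}' 25
python3 p.py .4436 -.138 .06 120 3 .431 -.340 .06 120 5
```

```text
time_s: 30.5
tool_pos: [0.4426, -0.1384, -0.0282]
tool_rot: [180.0, 0.0, 120.0]
force: [0.3, -0.0, 0.1]
grip_width: 0.0646
grasp_force: 0.0
time_s: 31.12
tool_pos: [0.4427, -0.1384, -0.0282]
tool_rot: [180.0, 0.0, 120.0]
force: [1.3, -0.2, -0.3]
grip_width: 0.0576
grasp_force: 25.0
t 31.1 [ 0.4427 -0.1384 -0.0282] [180.   0. 120.] 0.0576
[-0.0, 0.004, -0.367] az 0.0
x 3
--
[-0.422, -0.28, -0.0] az 0.0
x 5
--
```

```bash
python3 -m creep '{"translation":[[0,0,-0.2],[0,0,-0.4],[0,0,-0.4],[0,0,-0.1],[-0.42,-0.28,0]],"turn":[[0,0,0],[0,0,0],[0,0,0],[0,0,0],[0,0,0]],"grip":[0.4,0.4,0.4,0.4,0.4]}'
python3 -m creep '{"translation":[[-0.42,-0.28,0],[-0.42,-0.28,0],[-0.42,-0.28,0],[-0.42,-0.28,0],[0,0,0]],"turn":[[0,0,0],[0,0,0],[0,0,0],[0,0,0],[0,0,0]],"grip":[0.4,0.4,0.4,0.4,0.4]}'
python3 -m creep '{"translation":[[0,0,0],[0,0,0]],"turn":[[0,0,0],[0,0,0]],"grip":[0.4,0.4]}'
python3 p.py .431 -.342 -.0242 120 1
```

```text
time_s: 31.75
tool_pos: [0.4408, -0.1757, 0.06]
tool_rot: [179.9, -0.1, 120.4]
force: [0.7, -1.0, -3.2]
grip_width: 0.0576
grasp_force: 25.0
time_s: 32.38
tool_pos: [0.4269, -0.3437, 0.0591]
tool_rot: [-179.8, 0.1, 119.7]
force: [0.2, 0.2, -1.7]
grip_width: 0.0572
grasp_force: 25.0
time_s: 32.62
tool_pos: [0.4298, -0.3382, 0.0593]
tool_rot: [180.0, -0.1, 120.1]
force: [-1.1, -0.0, -2.1]
grip_width: 0.0573
grasp_force: 25.0
t 32.6 [ 0.4298 -0.3382  0.0593] [ 1.800e+02 -1.000e-01  1.201e+02] 0.0573
[-0.048, -0.01, 1.043] az 0.0006
x 1
--
```

```bash
python3 -m creep '{"translation":[[-0.04,0,0.3],[0,0,0.4],[0,0,0.25],[0,0,0],[0,0,0]],"turn":[[0,0,0],[0,0,0],[0,0,0],[0,0,0],[0,0,0]],"grip":[0.4,0.4,0.4,0.4,0.4]}'
python3 -m creep '{"translation":[[0,0,0.05],[0,0,0],[0,0,0]],"turn":[[0,0,0],[0,0,0],[0,0,0]],"grip":[0.4,0.4,0.4]}'
python3 p.py .431 -.342 -.0242 120 1
```

```text
time_s: 33.25
tool_pos: [0.4319, -0.3431, -0.0153]
tool_rot: [180.0, 0.1, 120.0]
force: [0.5, -0.2, -2.2]
grip_width: 0.0575
grasp_force: 25.0
time_s: 33.62
tool_pos: [0.4313, -0.3427, -0.02]
tool_rot: [180.0, 0.0, 120.0]
force: [-0.7, -0.2, -3.0]
grip_width: 0.0575
grasp_force: 25.0
t 33.6 [ 0.4313 -0.3427 -0.02  ] [180.   0. 120.] 0.0575
[0.01, 0.001, 0.053] az 0.0
x 1
--
```

```bash
python3 -m creep '{"translation":[[0,0,0.04],[0,0,0.015],[0,0,0],[0,0,0]],"turn":[[0,0,0],[0,0,0],[0,0,0],[0,0,0]],"grip":[0.4,0.4,0.4,0.4]}'
```

```text
time_s: 34.12
tool_pos: [0.4312, -0.3426, -0.0242]
tool_rot: [180.0, -0.0, 120.0]
force: [-2.0, 2.7, 5.4]
grip_width: 0.0575
grasp_force: 25.0
```

Contact. Release and retreat.

```bash
python3 -m creep '{"translation":[[0,0,0],[0,0,0],[0,0,0],[0,0,0],[0,0,0]],"turn":[[0,0,0],[0,0,0],[0,0,0],[0,0,0],[0,0,0]],"grip":[0.9,0.9,0.9,0.9,0.9]}'
python3 -m creep '{"translation":[[0,0,-0.2],[0,0,-0.4],[0,0,-0.5],[0,0,-0.5],[0,0,-0.2]],"turn":[[0,0,0],[0,0,0],[0,0,0],[0,0,0],[0,0,0]],"grip":[0.9,0.9,0.9,0.9,0.9]}'
python3 -m creep '{"translation":[[0.4,0.3,0],[0.4,0.3,0],[0.4,0.3,0],[0,0,0],[0,0,0]],"turn":[[0,0,0],[0,0,0],[0,0,0],[0,0,0],[0,0,0]],"grip":[0.9,0.9,0.9,0.9,0.9]}'
python3 - <<'E'
from h import *
a=cam("top");b=cam("side")
cv2.imwrite("pics/end.png",np.hstack([cv2.resize(a["frame"],(400,300)),cv2.resize(b["frame"],(400,300))])[...,::-1])
P=cloud(b);m=(np.hypot(P[...,0]-.431,P[...,1]+.343)<.045)&(P[...,2]>.035);print(P[m].min(0),P[m].max(0),P[m].mean(0))
E
```

```text
time_s: 34.75
tool_pos: [0.4311, -0.3426, -0.0247]
tool_rot: [-180.0, -0.0, 120.0]
force: [0.0, -0.3, -0.9]
grip_width: 0.0781
grasp_force: 0.0
time_s: 35.38
tool_pos: [0.4322, -0.3439, 0.1225]
tool_rot: [179.8, 0.2, 120.0]
force: [-0.5, 0.3, -0.5]
grip_width: 0.0782
grasp_force: 0.0
time_s: 36.0
tool_pos: [0.4452, -0.224, 0.1193]
tool_rot: [-180.0, 0.0, 120.0]
force: [1.2, -0.1, 1.0]
grip_width: 0.0785
grasp_force: 0.0
[ 0.40100639 -0.37183556  0.03506757] [ 0.45861154 -0.31178352  0.05743658] [ 0.42883823 -0.33370857  0.04882819]
```

View pics/end.png

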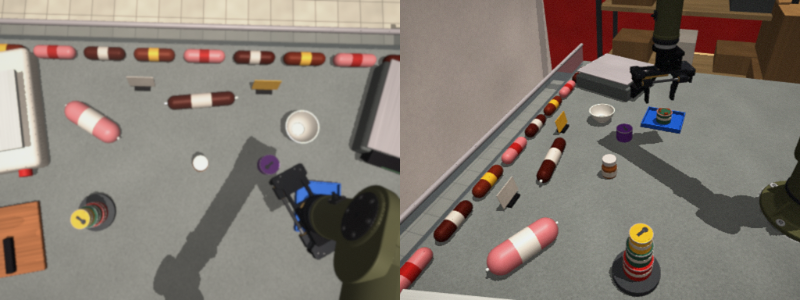

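The stack stands centred on the slate at side (640,255), and the blown tin is upright in the tray at (663,117). The jar, bowl, sausages and purple tin haven't moved. Handing in.

```bash
python3 -c "
from cell import env
print(env.sign_off())"
```

```text
the job is handed in; nothing more can be done
None
```

I handed in the job at about 36 s: red, sound green and yellow are stacked on the slate within about 4 mm of centre, the blown tin is upright in the tray, and the bystanders and purple look-alike look untouched; sign-off gave no verdict.

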